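# Close the mounting pressure pot to its torque click

### The job

Close the pressure pot: put the round lid on it, swing the arm clockwise over the lid as far as it goes, and turn the red hexagonal torque knob clockwise until it slips. Let it click one to three times, so that the foot clamps the lid, then stop and let go; never run it on past four clicks.

Things in the scene. Friction and masses are not known exactly. Their poses are not given: they have to be found in the camera images.
- pot: Pressure pot, fixed: blue base plate 130 x 210 x 12 mm, on it an open aluminium vessel (outer diameter 100 mm, bore 88 mm, rim 62 mm above the table) and a post 100 mm from the vessel's axis along +y of this body. Origin: on the table under the vessel's axis, z up. A small gauge sticks out 71 mm from the axis along -x, below the rim.
- pot_mouth (a point): Centre of the vessel's mouth, level with its rim (62 mm above the table). Axes as the pot's.
- pot_lid: Loose aluminium lid, 0.2 to 0.45 kg, lying right side up: flange diameter 108 mm, 8 mm thick; below it a chamfered spigot of diameter 80 mm, 10 mm deep, that drops into the vessel's bore (4 mm play all round); on top a round steel boss, diameter 34 mm, 24 mm high, to hold it by. Origin: centre of the spigot's underside. Lid home on the pot: origin 10 mm below the rim.
- boss_top (a point): Centre of the top of the lid's boss, 42 mm above the lid's origin and 24 mm above the flange's top.
- swing_arm (a joint): Angle of the swing arm about its upright post (rad): 0 = against its stop, foot and knob exactly over the vessel's axis, arm pointing from the post along the pot's -y; positive = swung away anticlockwise seen from above (starts at 1.2 to 1.5). Friction of 0.25 N m keeps it where it is left.
- pivot (a point): Point on the swing arm's upright axis at mid-height of the arm, 124 mm above the table; fixed, axes as the pot's. The knob's axis is 100 mm and the handle's middle 170 mm from it. The arm bar is 24 mm wide and 18 mm high.
- handle_grip (a point): Middle of the swing arm's black handle: a level round bar, diameter 18 mm, 50 mm long, in line with the arm beyond the knob, 124 mm above the table. Its y axis lies along the arm, towards the post. It can be pinched from above or pushed sideways.
- knob_grip (a point): Middle of the red hexagonal knob on the arm, 165 mm above the table, z up: 50 mm across flats, 58 mm across corners, 26 mm high, with a 3 mm cap on top and a round black skirt (diameter 48 mm, 11 mm high) below. Flats face +x and -x of this point and every 60 degrees. It turns about z and keeps its height. Anticlockwise it does not slip.
- torque_knob (a joint): How far the knob has slipped on its ratchet (rad), about 0 at the start, one click more each 0.52 rad of clockwise slip; unchanged while the knob drives the foot. Felt at the knob: free running takes about 0.08 N m; once the foot is tight the torque climbs to about 0.3 N m, then falls suddenly by a third or more at each click and climbs again.
- foot: Steel pressure foot, diameter 28 mm, under the arm on the knob's axis. Turning the knob clockwise seen from above lowers it 3.2 mm a radian; it does not turn itself. Origin: centre of its underside. It starts 3 to 7 mm higher than the boss of a lid that is home; 1 to 3 rad of turning make it tight.
- levelling_press: Dark green hand press, bystander, fixed and always here: origin under the front of its base at about (0.62, -0.14); base and head reach to x 0.77, y -0.08 to -0.22, head 0.2 m high. Its lever sticks out over the table towards the robot to a black ball at about (0.486, -0.113, 0.305): keep the arm clear, pass it on the left or over 0.45 m.

How it is judged:
On the way, in this order (a step that is already met when the one before it is completed fails the run):
1. the lid lies home on the pot, let go (horizontal distance between pot_lid and pot_mouth below 0.008 m and z of pot_lid in the frame of pot_mouth below -0.007 m and angle between pot_lid's own z axis and vertical below 0.05 rad and contact force between the fingers and pot_lid below 0.3 N), for 0.2 s.
2. the arm is swung over the lid against its stop (value of joint swing_arm below 0.05 rad), for 0.2 s.
3. the knob has slipped by a click with the foot tight on the lid (value of joint torque_knob above 0.38 rad and contact force between foot and pot_lid above 5 N), for 0.1 s.
At the end, for the whole second after the job is handed in: The lid lies home and level on the pot (within 8 mm of its axis), the arm is within 0.07 rad of its stop, the foot presses on the lid with more than 8 N, and the knob has slipped at least one click and not more than four (horizontal distance between pot_lid and pot_mouth below 0.008 m and z of pot_lid in the frame of pot_mouth below -0.007 m and angle between pot_lid's own z axis and vertical below 0.05 rad and value of joint swing_arm below 0.07 rad and contact force between foot and pot_lid above 8 N and value of joint torque_knob between 0.38 and 2.3 rad); the robot touches nothing.
It fails at once if the knob was run on past four clicks (value of joint torque_knob above 2.4 rad).
It also fails if it takes over 72 s, if anything falls off the work surface, if the arm or the gripper's body presses on something with over 40 N, if the wrist force passes 120 N, or if a joint passes its speed limit or range.

### The arm

A 6-joint arm with a two-finger parallel gripper is mounted at the origin on a cart in front of the work surface, level with it; the furniture and walls round the work are solid. World frame = base frame: x ahead of the robot, y to its left, z up, the work surface at z = 0. Lengths are in m, angles in rad, forces in N, time in s.
With the tool pointing down it reaches from about 0.225 to 0.725 m from the base axis. Payload 3.1 kg.
Tool frame: the origin (TCP) lies between the finger pads; the fingertips stand 11 mm ahead of it and the grasp point (between the pads) lies 8 mm behind it (env.tips_ahead is the distance from the TCP to the fingertips, in m); z points along the fingers, y is the line along which they close (so a half turn about z gives the same grasp; the last joint's range is limited). The gripper opens to 85 mm and grips with 20 to 120 N. Pads are 22 mm wide; open, the fingers measure 114 mm over their backs; the gripper's body (76 mm by 85 mm) begins 54 mm behind the grasp point. The pads swing forward as they close: fully open they stand 13 mm farther back than shut.
Start: joints at [1.214, 0.048, 0.099, 1.622, 0, 1.443], TCP at [0.119, 0.511, 0.242] pointing down, gripper open.
Joint ranges: [-2.91, 2.91], [-0.99, 1.94], [-1.21, 1.42], [-2.12, 2.29], [-1.49, 1.47], [-3.14, 3.14]. Speed limits (rad/s): [2.79, 2.79, 3.14, 3.14, 3.14, 3.14].

### API

Orientations are given as [roll, pitch, yaw] about the fixed x, y, z axes, in that order (R = Rz(yaw) Ry(pitch) Rx(roll)).
In Python, from cell import env, capture gives the robot as it stands. The module is installed in compiled form; this text tells all that it offers.
- The arm moves only by the tool play_rows, never from a script. Its argument "series" is a list that holds one entry, the list of rows, each a list of 4 numbers: the shift along the tool's x, y, z in mm, then the turn about the tool's z in rad. A call has 1 to 12 rows; each row shifts and turns the commanded pose from where the row before left it, along the tool's axes as they then stand; what a row does not reach is not made up. A row lasts 1/12 s, in which the tool goes at most 41.7 mm and 7.16 degrees, less where a joint would pass 70% of its speed; a pose out of reach is approached as far as the arm can. A call with a gripper value outside its range is refused whole. "fingers" is the closure, from -1 (fully open) to 1 (shut), so that 0 is half open, set as the call begins (left out, the last holds). The fingers move at their own pace and stop on an object; "force" is the grip in N (left out, the last holds). Time passes only in rows, so rows that do not move let the fingers close. It gives the time, the measured TCP pose, the force, the opening and the grip force at its end, in the units of the state.
- env.get_state(): the state, without advancing time (a new reading comes with each control period).
- capture(name): name is "scene" or "side" or "wrist"; returns a dict with "color" (480x640x3 uint8, blue, green, red), "vfov" (degrees; the focal length in pixels is half the picture's height over the tangent of half this angle, whatever the lens; pixels are square), "cx", "cy" (the principal point, pixels), "rvec" (rotation vector, rad) and "tvec" (3), from world to camera coordinates, as OpenCV has them. Camera axes: x right, y down, z forward; pixel columns grow to the right and rows downward; lengths in m; the calibration is good to about 2 mm. A picture is of the moment at which its call begins. There is no depth.
- env.hand_in(): hands the job in; it is judged then, once.
The state is a dict: "time": time; "q": joint angles; "joint_vel": joint speeds; "effort": joint torques, N m; "tool_pos": TCP position; "tool_rot": TCP orientation; "ft_force": force on the tool from outside, world axes, zero at the start; "wrist_torque": the same for the moment, N m; "opening": finger opening in m; "grasp_force": force on a finger pad.
Only numpy, scipy, OpenCV 4.12 (cv2) and the standard library are available. Lean on these libraries where they do the work, as an engineer would, in place of code of your own. Each camera call takes 0.05 s, during which the arm holds its last target. There are 200 camera calls.

## Working session

There is one attempt and no reset: what is moved stays moved. The work goes in short steps, Python scripts to look and compute and a tool call to move; the robot and the scene stay as the last step left them, time stands still between calls to the robot, and variables do not carry over. Pictures are saved under pics/ and viewed, at most 10 in all, crops included, and the job is handed in when it is done.

Besides the shell and the picture viewer there is one more tool, called by a JSON object that holds its "api" and its "payload". play_rows: Moves the arm, as the interface text tells. Its arguments: {"type":"object","properties":{"series":{"type":"array"},"fingers":{"type":"number"},"force":{"type":"number"}},"required":["series"]}

```bash
mkdir -p pics
cat > h.py <<'E'
import numpy as np, cv2
from cell import env, capture
def cam(name, save=None):
    c=capture(name); im=c["color"]; f=im.shape[0]/2/np.tan(np.radians(c["vfov"])/2)
    c["K"]=np.array([[f,0,c["cx"]],[0,f,c["cy"]],[0,0,1]]); c["R"]=cv2.Rodrigues(np.array(c["rvec"],float))[0]
    c["t"]=np.array(c["tvec"],float).ravel(); c["o"]=-c["R"].T@c["t"]
    if save: cv2.imwrite("pics/"+save,im)
    return c
def ray(c,u,v):
    d=c["R"].T@np.linalg.solve(c["K"],[u,v,1]); return c["o"],d/np.linalg.norm(d)
def plane(c,u,v,z):
    o,d=ray(c,u,v); return o+d*(z-o[2])/d[2]
def proj(c,p):
    q=c["K"]@(c["R"]@np.asarray(p,float)+c["t"]); return q[:2]/q[2]
E
python3 - <<'E'
from h import *
for n in("scene","side"):
    c=cam(n,n+"0.png"); print(n,c["o"].round(3),c["vfov"],ray(c,320,240)[1].round(3))
s=env.get_state(); print({k:np.round(v,3) for k,v in s.items()})
E
```

```text
scene [ 0.186 -0.455  0.714] 54.10455220571265 [ 0.423  0.546 -0.723]
side [ 0.618 -0.623  0.649] 46.12384127924959 [-0.063  0.773 -0.632]
{'time': np.float64(0.1), 'q': array([ 1.214,  0.049,  0.098,  1.622, -0.   ,  1.443]), 'joint_vel': array([-0.   , -0.001,  0.003, -0.001,  0.   ,  0.   ]), 'effort': array([ 3.0000e-03, -3.3985e+01,  3.2094e+01,  1.6000e-02, -0.0000e+00,
        0.0000e+00]), 'tool_pos': array([0.119, 0.511, 0.241]), 'tool_rot': array([-3.139, -0.   ,  2.913]), 'ft_force': array([-0.205,  0.259, -0.402]), 'wrist_torque': array([ 0.008, -0.002,  0.043]), 'grasp_force': np.float64(0.0), 'opening': np.float64(0.085)}
```

View pics/scene0.png

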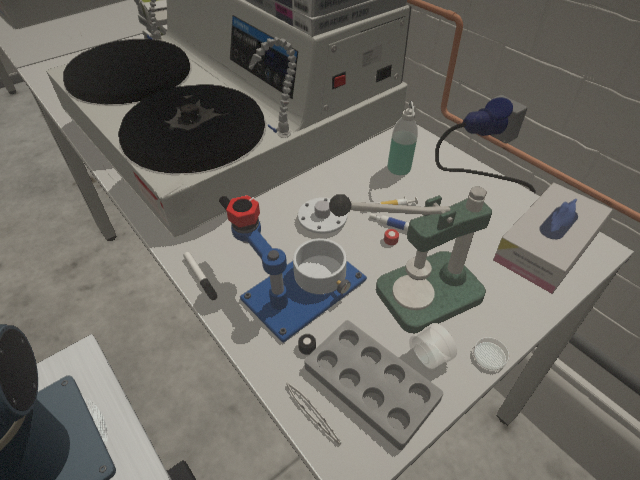

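View pics/side0.png

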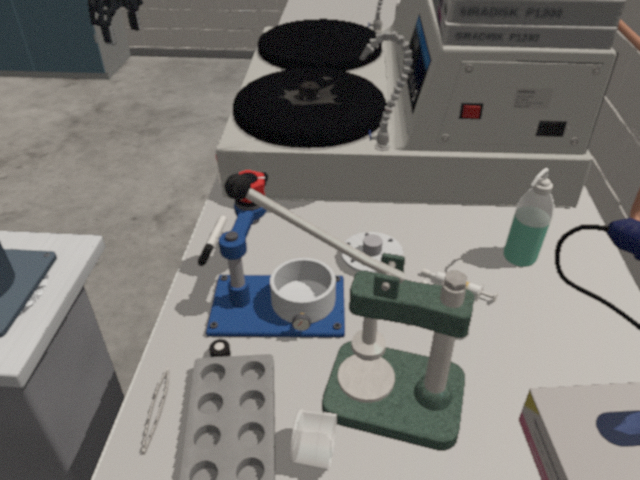

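The scene view shows the pot rim at about (320,257), the lid boss at (322,205), the pivot cap at (274,258) and the knob at (242,208). In the side view they are at about (304,280), (373,241), (233,240) and (250,185). Next I'll enlarge both crops to get exact pixels.

Run:
```python
import cv2,numpy as np
a=cv2.imread("pics/scene0.png")[180:340,215:375]; b=cv2.imread("pics/side0.png")[160:340,200:415]
a=cv2.resize(a,(400,400),interpolation=cv2.INTER_CUBIC); b=cv2.resize(b,(400,335),interpolation=cv2.INTER_CUBIC)
o=np.zeros((400,800,3),np.uint8); o[:,:400]=a; o[:335,400:]=b; cv2.imwrite("pics/crop0.png",o)
```

```text
(no output)
```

View pics/crop0.png

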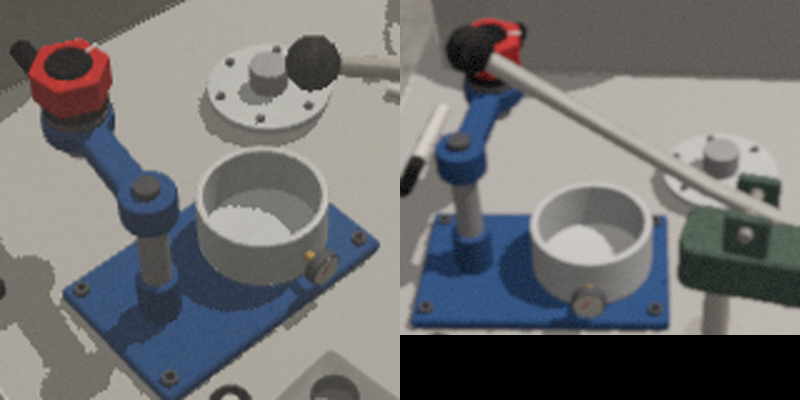

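The left (scene) crop shows the rim, lid boss, knob cap, pivot cap and three plate screws clearly. The right (side) crop shows the same things, but the press lever hides the knob.

Run:
```python
from h import *
S=cam("scene"); D=cam("side")
fs=lambda u,v:(215+u/2.5,180+v/2.5); fd=lambda u,v:(200+(u-400)/1.8605,160+v/1.8605)
pts={"rim":((262,199),(591,225),.062),"boss":((269,67),(721,147),.042),"piv":((146,186),(457,141),.14),
"scrA":((82,289),(445,218),.014),"scrB":((169,378),(425,306),.014),"scrC":((359,238),(655,308),.014)}
for n,(a,b,z) in pts.items():
    p=plane(S,*fs(*a),z);q=plane(D,*fd(*b),z)
    o1,d1=ray(S,*fs(*a));o2,d2=ray(D,*fd(*b))
    t=np.linalg.lstsq(np.c_[d1,-d2],o2-o1,rcond=None)[0]; m=(o1+d1*t[0]+o2+d2*t[1])/2
    print(n,p.round(4),q.round(4),"tri",m.round(4))
print("knob",plane(S,*fs(68,64),.181).round(4))
for a in [(196,200),(328,200),(262,148),(262,250)]: print(plane(S,*fs(*a),.062).round(4))
```

```text
rim [ 0.5362 -0.0021  0.062 ] [ 0.5409 -0.0045  0.062 ] tri [0.54   0.0028 0.055 ]
boss [0.644  0.1249 0.042 ] [0.6467 0.1286 0.042 ] tri [0.6462 0.128  0.0406]
piv [4.42e-01 4.00e-04 1.40e-01] [0.4378 0.     0.14  ] tri [ 0.4395 -0.0041  0.1444]
scrA [0.4032 0.0453 0.014 ] [0.4046 0.0457 0.014 ] tri [0.404  0.047  0.0123]
scrB [ 0.4091 -0.0579  0.014 ] [ 0.4103 -0.0583  0.014 ] tri [ 0.4097 -0.0568  0.0123]
scrC [ 0.5954 -0.0467  0.014 ] [ 0.5959 -0.0469  0.014 ] tri [ 0.5959 -0.0462  0.0132]
knob [0.4453 0.0926 0.181 ]
[0.4977 0.0277 0.062 ]
[ 0.5735 -0.0334  0.062 ]
[0.5685 0.0388 0.062 ]
[ 0.5064 -0.0398  0.062 ]
```

```bash
cat >> h.py <<'E'
from scipy.spatial.transform import Rotation as Ro
def to(target,yaw=None):
    "shift in tool axes (mm) and tool-z turn (rad) to get from here to a world target"
    s=env.get_state(); R=Ro.from_euler("xyz",s["tool_rot"]); d=R.inv().apply(np.array(target)-s["tool_pos"])*1000
    dy=None if yaw is None else -((yaw-s["tool_rot"][2]+np.pi)%(2*np.pi)-np.pi)
    return d.round(1),dy
E
python3 - <<'E'
from h import *
S=cam("scene"); W=cam("wrist")
print("tcp px",proj(S,[.119,.511,.241]),env.tips_ahead)
for p in [(180,225),(420,95),(300,165)]: print(plane(S,*p,0).round(3))
for p in [(160,190),(400,80)]: print(plane(S,*p,.08).round(3))
print(W["o"].round(3),ray(W,320,240)[1].round(3),W["vfov"], Ro.from_euler("xyz",env.get_state()["tool_rot"]).inv().apply(W["o"]-env.get_state()["tool_pos"]).round(4))
print(to([.645,.127,.241]),to([.645,.127,.15]))
E
```

```text
tcp px [-43.27259878 134.94736868] 0.011
[0.395 0.31  0.   ]
[1.207 0.366 0.   ]
[0.725 0.317 0.   ]
[0.387 0.345 0.08 ]
[1.11  0.365 0.08 ]
[0.04  0.529 0.373] [ 0.317 -0.063 -0.946] 70.31906109464363 [ 0.0812 -0.0005 -0.1313]
(array([-599.4, -254.8,    1. ]), None) (array([-599.4, -254.7,   92. ]), None)
```

{"api": "play_rows", "payload": {"series": [[[-28,-20.5,0,0],[-28,-20.5,0,0],[-28,-20.5,0,0],[-28,-20.5,0,0],[-28,-20.5,0,0],[-28,-20.5,0,0],[-28,-20.5,0,0],[-28,-20.5,0,0]]], "fingers": -1, "force": 60}}

```text
time: 0.97
tool_pos: [0.3008, 0.2994, 0.2424]
tool_rot: [3.141, 0.0, 2.913]
ft_force: [-0.3, 1.3, -0.6]
opening: 0.0857
grasp_force: 0.0
```

{"api": "play_rows", "payload": {"series": [[[-31,-7.5,3,0],[-31,-7.5,3,0],[-31,-7.5,3,0],[-31,-7.5,3,0],[-31,-7.5,3,0],[-31,-7.5,3,0],[-31,-7.5,3,0],[-31,-7.5,3,0],[-31,-7.5,3,0],[-31,-7.5,3,0],[-31,-7.5,3,0],[-31,-7.5,3,0]]]}}

```text
time: 1.97
tool_pos: [0.6432, 0.1278, 0.2058]
tool_rot: [-3.142, -0.0, 2.913]
ft_force: [0.1, 1.5, 1.0]
opening: 0.0853
grasp_force: 0.0
```

Run:
```python
from h import *
W=cam("wrist","w1.png"); s=env.get_state(); print(s["time"],s["tool_pos"].round(4),s["tool_rot"].round(3)); print(proj(W,[.6455,.127,.042]),W["o"].round(3))
```

```text
2.0167 [0.6479 0.124  0.2019] [-3.139e+00  2.000e-03  2.909e+00]
[316.15903553 222.14570827] [0.564 0.146 0.337]
```

View pics/w1.png

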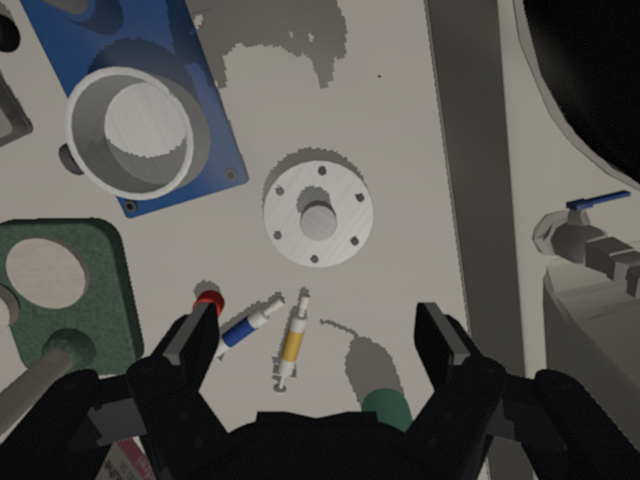

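The wrist view shows the boss top at (319,220), about 3 px from the prediction. The rim's outer ellipse is centred near (130,133), and nothing stands near the lid within the fingers' span.

Run:
```python
from h import *
W=cam("wrist"); im=W["color"]
# flange: bright low-saturation blob
hsv=cv2.cvtColor(im,cv2.COLOR_BGR2HSV)
print("boss",plane(W,319,220,.042).round(4))
# flange screws (z .018): opposite pairs
for a,b in [((322,171),(314,259)),((279,191),(354,241)),((360,198),(278,235))]:
    print("flange",((plane(W,*a,.018)+plane(W,*b,.018))/2).round(4), round(np.linalg.norm(plane(W,*a,.018)-plane(W,*b,.018)),4))
for a,b in [((65,133),(196,133)),((130,66),(130,199))]:
    p,q=plane(W,*a,.062),plane(W,*b,.062); print("rim",((p+q)/2).round(4),round(np.linalg.norm(p-q),4))
s=env.get_state(); print(s["tool_pos"].round(4)); print(to([.646,.127,.031]))
```

```text
boss [0.648  0.1259 0.042 ]
flange [0.6512 0.1241 0.018 ] 0.0871
flange [0.6509 0.1237 0.018 ] 0.087
flange [0.6513 0.1245 0.018 ] 0.0864
rim [0.5424 0.0029 0.062 ] 0.1
rim [0.5446 0.0016 0.062 ] 0.0987
[0.6447 0.1256 0.2019]
(array([ -1.4,   2.1, 170.9]), None)
```

{"api": "play_rows", "payload": {"series": [[[-1,0,20,0],[-1,0,30,0],[-1,0,30,0],[0,0,30,0],[0,0,20,0],[0,0,15,0],[0,0,0,0],[0,0,0,0]]]}}

```text
time: 2.73
tool_pos: [0.6434, 0.1283, 0.0602]
tool_rot: [-3.141, -0.003, 2.913]
ft_force: [-0.7, -0.1, 0.4]
opening: 0.0853
grasp_force: 0.0
```

{"api": "play_rows", "payload": {"series": [[[0,0,8,0],[0,0,8,0],[0,0,7,0],[0,0,0,0],[0,0,0,0],[0,0,0,0]]]}}

```text
time: 3.23
tool_pos: [0.645, 0.1281, 0.0385]
tool_rot: [3.141, 0.0, 2.913]
ft_force: [0.8, 0.4, 0.4]
opening: 0.0855
grasp_force: 0.0
```

{"api": "play_rows", "payload": {"series": [[[0,0,0,0],[0,0,0,0],[0,0,0,0],[0,0,0,0],[0,0,0,0],[0,0,0,0],[0,0,0,0],[0,0,0,0],[0,0,0,0],[0,0,0,0]]], "fingers": 1, "force": 70}}

```text
time: 4.07
tool_pos: [0.6454, 0.1282, 0.0391]
tool_rot: [3.141, 0.001, 2.913]
ft_force: [-0.4, 0.5, 5.0]
opening: 0.0311
grasp_force: 70.1
```

{"api": "play_rows", "payload": {"series": [[[0,0,0,0],[0,0,0,0],[0,0,0,0],[0,0,0,0],[0,0,3,0],[0,0,3,0],[0,0,0,0],[0,0,0,0]]], "fingers": -0.2}}

```text
time: 4.73
tool_pos: [0.6444, 0.128, 0.0316]
tool_rot: [-3.141, -0.001, 2.913]
ft_force: [-0.1, -0.3, 0.5]
opening: 0.051
grasp_force: 0.0
```

{"api": "play_rows", "payload": {"series": [[[0,0,0,0],[0,0,0,0],[0,0,0,0],[0,0,0,0],[0,0,0,0],[0,0,0,0],[0,0,0,0],[0,0,0,0]]], "fingers": 1}}

```text
time: 5.4
tool_pos: [0.6451, 0.1281, 0.0327]
tool_rot: [3.141, 0.0, 2.913]
ft_force: [-0.8, -0.5, 1.9]
opening: 0.0319
grasp_force: 70.3
```

Run:
```python
from h import *
W=cam("wrist","w2.png"); s=env.get_state(); print(s["time"],s["tool_pos"].round(4),s["opening"],s["grasp_force"])
S=cam("scene"); D=cam("side")
o=np.zeros((480,800,3),np.uint8); o[:240,:320]=cv2.resize(W["color"],(320,240)); o[:,320:]=cv2.resize(S["color"][140:260,260:380],(480,480),interpolation=cv2.INTER_CUBIC); o[240:,:320]=cv2.resize(D["color"][180:300,320:480],(320,240))
cv2.imwrite("pics/g.png",o)
```

```text
5.45 [0.6451 0.1282 0.0327] 0.031575144938236634 70.30134201049805
```

View pics/g.png

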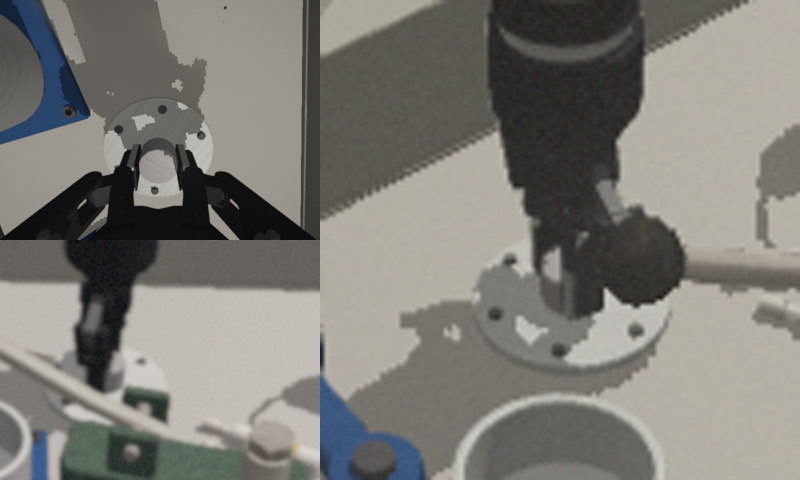

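The composite picture shows the boss held between the pads, with the lid level. Now I'll measure the held lid's offset from the TCP and lift it.

Run:
```python
from h import *
W=cam("wrist"); s=env.get_state()
p,q=plane(W,324,218,.018),plane(W,309,380,.018); m=(p+q)/2
print("lid",m.round(4),np.linalg.norm(p-q).round(4),"minus tcp",(m-s["tool_pos"]).round(4))
print("tool frame",Ro.from_euler("xyz",s["tool_rot"]).inv().apply(m-s["tool_pos"]).round(4))
```

```text
lid [0.6472 0.1271 0.018 ] 0.0883 minus tcp [ 0.0022 -0.001  -0.0147]
tool frame [-0.0023 -0.0005  0.0147]
```

{"api": "play_rows", "payload": {"series": [[[0,0,-8,0],[0,0,-15,0],[0,0,-22,0],[0,0,-22,0],[0,0,-22,0],[0,0,-22,0],[0,0,-14,0],[0,0,0,0],[0,0,0,0]]]}}

```text
time: 6.35
tool_pos: [0.6451, 0.128, 0.1573]
tool_rot: [3.142, 0.001, 2.913]
ft_force: [-0.5, 0.1, -4.2]
opening: 0.032
grasp_force: 69.8
```

{"api": "play_rows", "payload": {"series": [[[6,-12,0,0],[9.5,-18,0,0],[9.5,-18,0,0],[9.5,-18,0,0],[9.5,-18,0,0],[9.5,-18,0,0],[9.5,-18,0,0],[8,-15,0,0],[5,-10,0,0],[0,0,14,0],[0,0,12,0],[0,0,0,0]]]}}

```text
time: 7.35
tool_pos: [0.535, 0.0045, 0.1264]
tool_rot: [-3.141, -0.008, 2.913]
ft_force: [-1.0, 0.3, -3.1]
opening: 0.0319
grasp_force: 70.0
```

Run:
```python
from h import *
S=cam("scene","s3.png"); D=cam("side","d3.png"); s=env.get_state(); print(s["tool_pos"].round(4),s["ft_force"].round(1))
o=np.zeros((480,800,3),np.uint8); o[:400,:400]=cv2.resize(S["color"][200:320,260:380],(400,400),interpolation=cv2.INTER_CUBIC); o[:400,400:]=cv2.resize(D["color"][220:340,240:360],(400,400),interpolation=cv2.INTER_CUBIC)
cv2.imwrite("pics/g3.png",o)
```

```text
[0.5367 0.0046 0.1292] [ 0.1 -0.6 -2.9]
```

View pics/g3.png

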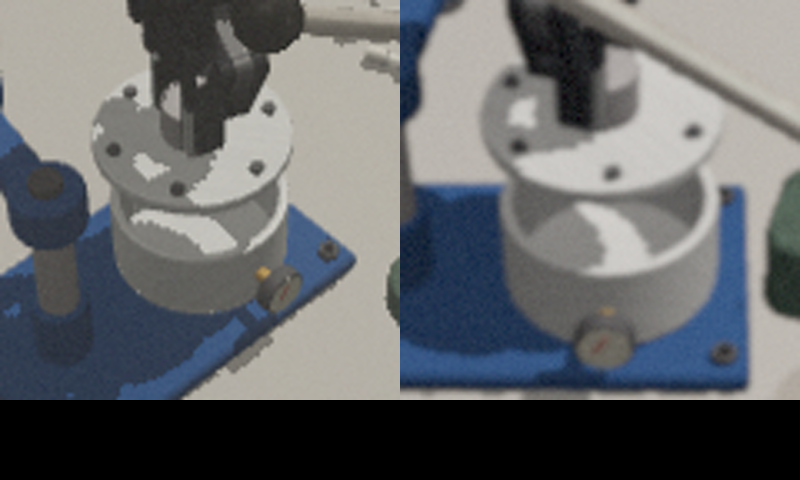

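The crops show the lid hovering nearly centred over the vessel. The scene hole pairs give a lid centre at crop (192,129), with the vessel's sides at 112 and 289. The side view gives a lid centre at (602,105), with the vessel's sides at 502 and 718.

Run:
```python
from h import *
S=cam("scene"); D=cam("side")
fs=lambda u,v:(260+u/3.333,200+v/3.333); fd=lambda u,v:(240+(u-400)/3.333,220+v/3.333)
for z in(.1125,.1145,):
    print("lid",z,plane(S,*fs(192,129),z).round(4),plane(D,*fd(602.5,105.5),z).round(4))
a=np.linspace(0,2*np.pi,361)
for c in [(.540,.003),(.537,.001),(.543,.003)]:
    P=np.c_[c[0]+.05*np.cos(a),c[1]+.05*np.sin(a),0*a+.062]
    s=np.array([proj(S,p) for p in P]); d=np.array([proj(D,p) for p in P])
    s=(s-[260,200])*3.333; d=(d-[240,220])*3.333+[400,0]
    print(c,"scene L R bottom",s[:,0].min().round(),s[:,0].max().round(),s[:,1].max().round(),"side",d[:,0].min().round(),d[:,0].max().round(),d[:,1].max().round())
```

```text
lid 0.1125 [0.5366 0.004  0.1125] [0.5384 0.0043 0.1125]
lid 0.1145 [0.5355 0.0024 0.1145] [0.5387 0.0019 0.1145]
(0.54, 0.003) scene L R bottom 109.0 289.0 260.0 side 499.0 718.0 270.0
(0.537, 0.001) scene L R bottom 107.0 287.0 265.0 side 492.0 711.0 273.0
(0.543, 0.003) scene L R bottom 113.0 293.0 257.0 side 505.0 725.0 271.0
```

{"api": "play_rows", "payload": {"series": [[[-1.5,-0.5,8,0],[-1.5,-0.5,10,0],[0,0,8,0],[0,0,3,0],[0,0,3,0],[0,0,2,0],[0,0,2,0],[0,0,0,0],[0,0,0,0]]]}}

```text
time: 8.3
tool_pos: [0.5407, 0.0024, 0.0955]
tool_rot: [3.142, 0.0, 2.913]
ft_force: [-1.0, 0.5, -3.2]
opening: 0.0314
grasp_force: 70.0
```

{"api": "play_rows", "payload": {"series": [[[0,0,1.5,0],[0,0,1.5,0],[0,0,1.5,0],[0,0,1.5,0],[0,0,0,0],[0,0,0,0]]]}}

```text
time: 8.8
tool_pos: [0.5405, 0.0024, 0.0891]
tool_rot: [3.142, -0.0, 2.913]
ft_force: [0.6, -0.7, -3.6]
opening: 0.0318
grasp_force: 70.0
```

Spigot is inside the bore with no contact force. Next I'll seat it.

{"api": "play_rows", "payload": {"series": [[[0,0,1.5,0],[0,0,1.5,0],[0,0,1,0],[0,0,0,0],[0,0,0,0]]]}}

```text
time: 9.22
tool_pos: [0.5406, 0.0024, 0.0851]
tool_rot: [-3.142, -0.0, 2.913]
ft_force: [0.5, -0.3, -3.6]
opening: 0.0318
grasp_force: 70.0
```

{"api": "play_rows", "payload": {"series": [[[0,0,0.8,0],[0,0,0.8,0],[0,0,0,0],[0,0,0,0]]]}}

```text
time: 9.55
tool_pos: [0.5408, 0.0024, 0.0847]
tool_rot: [3.142, 0.001, 2.913]
ft_force: [-2.3, 0.7, 2.0]
opening: 0.0317
grasp_force: 70.5
```

{"api": "play_rows", "payload": {"series": [[[0,0,0,0],[0,0,0,0],[0,0,0,0],[0,0,0,0],[0,0,0,0],[0,0,-10,0],[0,0,-15,0],[0,0,-25,0],[0,0,-30,0],[0,0,-30,0],[0,0,-25,0],[0,0,-15,0]]], "fingers": -1}}

```text
time: 10.55
tool_pos: [0.5419, 0.0023, 0.2385]
tool_rot: [3.141, 0.006, 2.913]
ft_force: [0.7, 0.6, 1.0]
opening: 0.0855
grasp_force: 0.0
```

Run:
```python
from h import *
W=cam("wrist"); S=cam("scene"); D=cam("side"); s=env.get_state(); print(s["time"],s["tool_pos"].round(4))
o=np.zeros((480,800,3),np.uint8); o[:300,:400]=cv2.resize(W["color"],(400,300)); o[:400,400:]=cv2.resize(S["color"][180:300,215:335],(400,400),interpolation=cv2.INTER_CUBIC)
cv2.imwrite("pics/g4.png",o); cv2.imwrite("pics/w4.png",W["color"])
```

```text
10.7 [0.5418 0.0023 0.236 ]
```

View pics/g4.png

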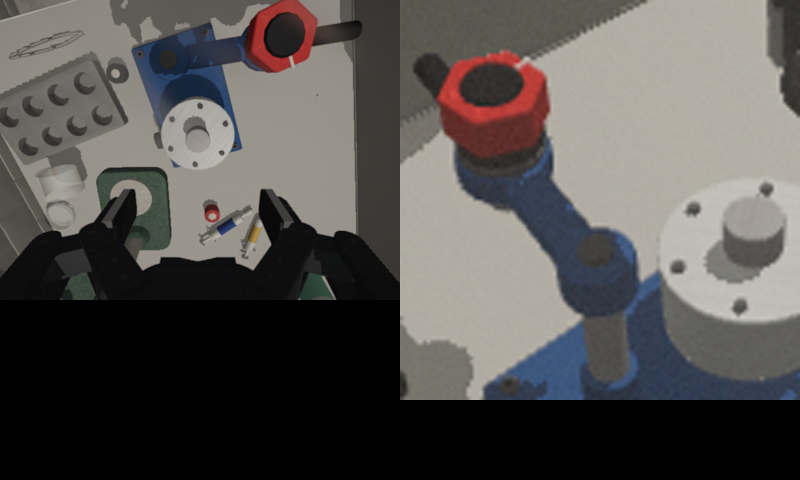

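The lid is seated level on the pot. In full wrist-image pixels, the pivot cap is at (269,96), the knob cap at (456,58), the handle's end at about (574,46), and the boss at (317,221).

Run:
```python
from h import *
W=cam("wrist")
for n,p,z in [("piv",(269,96),.142),("knob",(456,58),.181),("hend",(574,46),.124),("boss",(316,222),.094)]: print(n,plane(W,*p,z).round(4))
S=cam("scene"); f=lambda u,v:(215+(u-400)/3.333,180+v/3.333)
for n,p,z in [("piv",(598,250),.142),("knob",(495,84),.181),("boss",(753,217),.094)]: print(n,plane(S,*f(*p),z).round(4))
print(to([.395,.175,.236]),to([.395,.175,.124]))
```

```text
piv [ 0.4406 -0.004   0.142 ]
knob [0.4486 0.0941 0.181 ]
hend [0.4546 0.1902 0.124 ]
boss [0.5387 0.0027 0.094 ]
piv [ 0.4416 -0.0033  0.142 ]
knob [0.4476 0.0921 0.181 ]
boss [0.5422 0.0017 0.094 ]
(array([180.6, 135.1,  -3.1]), None) (array([180.4, 135.1, 108.9]), None)
```

{"api": "play_rows", "payload": {"series": [[[18,13.5,0,0],[27,20.5,0,0],[27,20.5,0,0],[27,20.5,0,0],[27,20.5,0,0],[27,20,0,0],[17,12.5,0,0],[10,7,5,0],[0,0,25,0],[0,0,30,0],[0,0,30,0],[0,0,22,0]]], "fingers": 1, "force": 40}}

```text
time: 11.8
tool_pos: [0.3931, 0.1742, 0.117]
tool_rot: [-3.139, -0.006, 2.913]
ft_force: [-0.4, -0.7, 0.0]
opening: 0.0
grasp_force: 0.0
```

{"api": "play_rows", "payload": {"series": [[[0,0,0,0],[0,0,0,0]]]}}

```text
time: 11.97
tool_pos: [0.3934, 0.1741, 0.1189]
tool_rot: [-3.138, -0.006, 2.913]
ft_force: [0.1, -0.2, 0.3]
opening: 0.0006
grasp_force: 0.0
```

Run:
```python
from h import *
yaw=2.913; R=Ro.from_euler("xyz",[np.pi,0,yaw]); piv=np.array([.441,-.003])
P=lambda th:piv+.172*np.array([np.cos(th),np.sin(th)])+.024*np.array([-np.sin(th),np.cos(th)])
print(to([*P(1.62),.127]))
ths=np.r_[1.62,np.arange(1.5,.15,-.12)]; pr=P(1.62)
for t in ths[1:]:
    d=R.inv().apply([*(P(t)-pr),0])*1000; pr=P(t); print(round(t,2),pr.round(3),d.round(1))
```

```text
(array([-16.2,  -2.9,  -8.2]), None)
1.5 [0.429 0.17 ] [-19.5   7.3   0. ]
1.38 [0.45 0.17] [-20.2   4.9   0. ]
1.26 [0.471 0.168] [-20.7   2.4   0. ]
1.14 [0.491 0.163] [-20.8  -0.1  -0. ]
1.02 [0.511 0.156] [-20.7  -2.6  -0. ]
0.9 [0.529 0.147] [-20.2  -5.   -0. ]
0.78 [0.546 0.135] [-19.5  -7.4  -0. ]
0.66 [0.562 0.121] [-18.4  -9.7  -0. ]
0.54 [0.576 0.106] [-17.1 -11.8  -0. ]
0.42 [0.588 0.089] [-15.6 -13.8  -0. ]
0.3 [0.598 0.071] [-13.8 -15.6  -0. ]
0.18 [0.606 0.051] [-11.9 -17.1  -0. ]
```

{"api": "play_rows", "payload": {"series": [[[-16,-3,-8,0],[-20,7,0,0],[-10,2.5,0,0],[-10,2.5,0,0],[-10.5,1,0,0],[-10.5,1,0,0],[-10.5,0,0,0],[-10.5,0,0,0],[-10.5,-1.5,0,0],[-10.5,-1.5,0,0],[-10,-2.5,0,0],[-10,-2.5,0,0]]]}}

```text
time: 12.97
tool_pos: [0.5328, 0.1456, 0.1295]
tool_rot: [-3.141, -0.0, 2.913]
ft_force: [-1.3, 0.0, 0.7]
opening: -0.0
grasp_force: 0.8
```

{"api": "play_rows", "payload": {"series": [[[-10,-3.5,0,0],[-10,-3.5,0,0],[-9,-5,0,0],[-9,-5,0,0],[-8.5,-6,0,0],[-8.5,-6,0,0],[-8,-7,0,0],[-8,-7,0,0],[-7,-8,0,0],[-7,-8,0,0],[-6,-8.5,0,0],[-6,-8.5,0,0]]]}}

```text
time: 13.97
tool_pos: [0.6097, 0.0492, 0.1298]
tool_rot: [3.141, 0.0, 2.913]
ft_force: [-1.6, 1.9, 1.6]
opening: 0.0003
grasp_force: 0.9
```

Run:
```python
from h import *
S=cam("scene","s5.png"); s=env.get_state(); print(s["time"],s["tool_pos"].round(4),s["ft_force"].round(1))
hsv=cv2.cvtColor(S["color"],cv2.COLOR_BGR2HSV); m=((hsv[...,0]<8)|(hsv[...,0]>172))&(hsv[...,1]>150)&(hsv[...,2]>90)
n,l,st,ce=cv2.connectedComponentsWithStats(m.astype(np.uint8))
for i in range(1,n):
    if st[i,4]>100: print(st[i],ce[i].round(1),plane(S,*ce[i],.165).round(3))
```

```text
14.0167 [0.6107 0.047  0.1298] [1.  0.  0.5]
[299 200  29  20 172] [311.1 212.6] [0.536 0.02  0.165]
```

{"api": "play_rows", "payload": {"series": [[[-1,-3,0,0],[-1,-3,0,0],[-1,-3,0,0],[-0.5,-2,0,0],[-0.5,-2,0,0],[0,0,0,0],[0,0,0,0]]]}}

```text
time: 14.6
tool_pos: [0.6102, 0.0364, 0.1299]
tool_rot: [-3.141, 0.0, 2.913]
ft_force: [0.1, -0.5, 0.3]
opening: -0.0003
grasp_force: 0.4
```

{"api": "play_rows", "payload": {"series": [[[-0.5,-2,0,0],[-0.5,-2,0,0],[-0.5,-2,0,0],[-0.5,-1,0,0],[0,0,0,0],[0,0,0,0]]]}}

```text
time: 15.1
tool_pos: [0.6105, 0.029, 0.1297]
tool_rot: [-3.141, -0.0, 2.912]
ft_force: [0.2, 1.3, 1.5]
opening: -0.0
grasp_force: 0.5
```

{"api": "play_rows", "payload": {"series": [[[-0.3,-1.5,0,0],[-0.3,-1.5,0,0],[-0.3,-1.5,0,0],[0,0,0,0],[0,0,0,0]]]}}

```text
time: 15.52
tool_pos: [0.6105, 0.0279, 0.1298]
tool_rot: [3.135, -0.001, 2.915]
ft_force: [1.4, 8.1, 1.9]
opening: -0.0
grasp_force: 4.0
```

{"api": "play_rows", "payload": {"series": [[[1.5,6,0,0],[2,9,0,0],[0,0,-20,0],[0,0,-30,0],[0,0,-30,0],[0,0,-30,0],[0,0,-30,0],[8,-7,-25,0],[18,-17,-5,0],[18,-17,0,0],[15,-14,0,0],[0,0,0,0]]], "fingers": -1}}

```text
time: 16.52
tool_pos: [0.5374, -0.0022, 0.3004]
tool_rot: [-3.138, -0.002, 2.911]
ft_force: [0.5, -0.1, 0.5]
opening: 0.0853
grasp_force: 0.0
```

Run:
```python
from h import *
W=cam("wrist"); W=cam("wrist","w6.png"); s=env.get_state(); print(s["time"],s["tool_pos"].round(4),s["q"].round(3))
o=cv2.resize(W["color"][100:340,160:480],(800,600),interpolation=cv2.INTER_CUBIC); cv2.imwrite("pics/g6.png",o)
```

```text
16.6167 [ 0.5399 -0.0009  0.2998] [-1.250e-01  1.110e-01  2.820e-01  1.741e+00 -1.000e-03  1.050e-01]
```

View pics/g6.png

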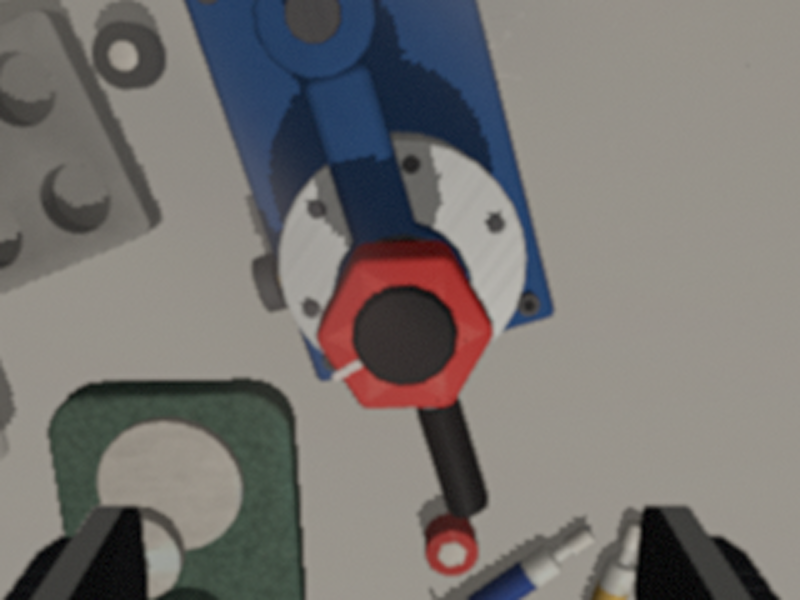

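The arm lies over the lid. In the crop, the hexagon's corners are at (320,330), (492,326), (360,247), (452,245), (363,408) and (458,402), with its cap at (405,335).

Run:
```python
from h import *
W=cam("wrist"); f=lambda u,v:(160+u/2.5,100+v/2.5)
C=np.array([plane(W,*f(*p),.178)[:2] for p in [(320,330),(360,247),(452,245),(492,326),(458,402),(363,408)]])
c=C.mean(0); d=C-c; r=np.linalg.norm(d,axis=1); a=np.unwrap(np.arctan2(d[:,1],d[:,0]))
print("c",c.round(4),"r",r.round(4)); k=np.angle(np.exp(6j*a).mean())/6
print("cap",plane(W,*f(405,335),.181).round(4),"piv",plane(W,*f(314,14),.142).round(4),"handle end",plane(W,*f(470,508),.124).round(4))
s=env.get_state(); ty=s["tool_rot"][2]+np.pi/2
n=k+np.pi/6+np.arange(6)*np.pi/3
print("flat normals",n.round(3),"tool y angle",ty,"turns about tool z:",sorted(np.round([-((x-ty+np.pi/2)%np.pi-np.pi/2) for x in n],3)), s["q"][5])
print(to([*c,.3]),s["tool_pos"].round(4),s["time"])
```

```text
c [0.5389 0.0044] r [0.0273 0.0294 0.0294 0.0263 0.0297 0.0304]
cap [0.54   0.0033 0.181 ] piv [ 0.4415 -0.0031  0.142 ] handle end [0.636  0.0092 0.124 ]
flat normals [0.849 1.896 2.943 3.99  5.038 6.085] tool y angle 4.482949810025817 turns about tool z: [np.float64(-0.555), np.float64(-0.555), np.float64(0.492), np.float64(0.492), np.float64(1.54), np.float64(1.54)] 0.10485975512921926
(array([ 2.6,  4.4, -0.5]), None) [ 5.404e-01 -5.000e-04  2.995e-01] 16.6667
```

{"api": "play_rows", "payload": {"series": [[[1,4,0,0],[0,0,0,-0.111],[0,0,0,-0.111],[0,0,10,-0.111],[0,0,25,-0.111],[0,0,25,-0.111],[0,0,25,0],[0,0,20,0],[0,0,15,0],[0,0,12,0],[0,0,8,0],[0,0,0,0]]]}}

```text
time: 17.67
tool_pos: [0.5395, 0.0045, 0.1574]
tool_rot: [3.14, -0.004, -2.815]
ft_force: [-0.5, -0.5, 0.1]
opening: 0.0856
grasp_force: 0.0
```

{"api": "play_rows", "payload": {"series": [[[0,0,0,0],[0,0,0,0]]]}}

```text
time: 17.83
tool_pos: [0.5413, 0.0041, 0.161]
tool_rot: [-3.141, 0.002, -2.815]
ft_force: [0.1, 0.1, 0.3]
opening: 0.0855
grasp_force: 0.0
```

{"api": "play_rows", "payload": {"series": [[[0,0,3,0],[0,0,0,0],[0,0,0,0],[0,0,0,0],[0,0,0,0],[0,0,0,0],[0,0,0,0],[0,0,0,0]]], "fingers": 1, "force": 50}}

```text
time: 18.5
tool_pos: [0.541, 0.0037, 0.1576]
tool_rot: [-3.14, 0.001, -2.816]
ft_force: [0.5, -1.6, 4.5]
opening: 0.049
grasp_force: 54.3
```

```bash
python3 -c "
from h import *
s=env.get_state(); print({k:np.round(v,3) for k,v in s.items()})"
```

```text
{'time': np.float64(18.5), 'q': array([-1.170e-01,  8.500e-02, -3.000e-02,  1.454e+00, -1.000e-03,
       -4.430e-01]), 'joint_vel': array([ 0.   , -0.001, -0.   ,  0.001,  0.001,  0.001]), 'effort': array([ 8.0500e-01, -3.2903e+01,  2.9631e+01,  1.2000e-01,  4.5000e-01,
       -1.2000e-02]), 'tool_pos': array([0.541, 0.004, 0.158]), 'tool_rot': array([-3.140e+00,  1.000e-03, -2.816e+00]), 'ft_force': array([ 0.479, -1.567,  4.473]), 'wrist_torque': array([-0.271,  0.003, -0.037]), 'grasp_force': np.float64(54.291), 'opening': np.float64(0.049)}
```

{"api": "play_rows", "payload": {"series": [[[0,0,0,0.08],[0,0,0,0.08],[0,0,0,0.08],[0,0,0,0.08],[0,0,0,0.08],[0,0,0,0.08],[0,0,0,0.08],[0,0,0,0.08],[0,0,0,0.08],[0,0,0,0.08]]]}}

```text
time: 19.33
tool_pos: [0.5411, 0.0031, 0.1576]
tool_rot: [-3.14, 0.003, 2.664]
ft_force: [0.4, -3.5, 5.2]
opening: 0.0494
grasp_force: 54.6
```

```bash
cat > st.py <<'E'
from h import *
s=env.get_state(); print(s["time"].round(2),"yaw",s["tool_rot"][2].round(3),"q6",s["q"][5].round(3),"e6",s["effort"][5].round(3),"tz",s["wrist_torque"].round(3),"F",s["ft_force"].round(1),s["tool_pos"].round(4),s["opening"].round(4))
E
python3 st.py
```

```text
Traceback (most recent call last):
  File "st.py", line 2, in <module>
    s=env.get_state(); print(s["time"].round(2),"yaw",s["tool_rot"][2].round(3),"q6",s["q"][5].round(3),"e6",s["effort"][5].round(3),"tz",s["wrist_torque"].round(3),"F",s["ft_force"].round(1),s["tool_pos"].round(4),s["opening"].round(4))
                             ^^^^^^^^^^^^^^^
AttributeError: 'float' object has no attribute 'round'
```

```bash
cat > st.py <<'E'
from h import *
s=env.get_state(); print({k:np.round(s[k],3).tolist() for k in ("time","tool_rot","q","effort","wrist_torque","ft_force","opening")})
E
python3 st.py
```

```text
{'time': 19.333, 'tool_rot': [-3.14, 0.003, 2.664], 'q': [-0.117, 0.085, -0.03, 1.454, -0.002, 0.361], 'effort': [1.573, -32.93, 29.539, 0.222, 0.913, -0.553], 'wrist_torque': [-0.671, -0.003, 0.064], 'ft_force': [0.392, -3.469, 5.195], 'opening': 0.049}
```

{"api": "play_rows", "payload": {"series": [[[0,0,0,0.06],[0,0,0,0.06],[0,0,0,0.06],[0,0,0,0.06],[0,0,0,0.06]]]}}

```text
time: 19.75
tool_pos: [0.5409, 0.0029, 0.1576]
tool_rot: [-3.141, 0.003, 2.364]
ft_force: [-0.1, -2.9, 4.5]
opening: 0.0497
grasp_force: 54.6
```

```bash
python3 st.py
```

```text
{'time': 19.75, 'tool_rot': [-3.141, 0.003, 2.364], 'q': [-0.117, 0.085, -0.03, 1.454, -0.002, 0.66], 'effort': [1.686, -32.857, 29.578, 0.107, 0.975, -0.397], 'wrist_torque': [-0.724, 0.074, 0.061], 'ft_force': [-0.124, -2.912, 4.521], 'opening': 0.05}
```

{"api": "play_rows", "payload": {"series": [[[0,0,0,0.06],[0,0,0,0.06],[0,0,0,0.06],[0,0,0,0.06],[0,0,0,0.06]]]}}

```text
time: 20.17
tool_pos: [0.5408, 0.0028, 0.1577]
tool_rot: [-3.141, 0.003, 2.065]
ft_force: [-0.6, -3.6, 5.4]
opening: 0.0492
grasp_force: 54.6
```

```bash
python3 st.py
```

```text
{'time': 20.167, 'tool_rot': [-3.141, 0.003, 2.065], 'q': [-0.117, 0.085, -0.03, 1.454, -0.003, 0.96], 'effort': [1.773, -32.538, 29.486, -0.113, 1.087, -0.299], 'wrist_torque': [-0.746, 0.163, 0.159], 'ft_force': [-0.643, -3.584, 5.432], 'opening': 0.049}
```

{"api": "play_rows", "payload": {"series": [[[0,0,0,0.05],[0,0,0,0.05]]]}}

```text
time: 20.33
tool_pos: [0.5407, 0.0028, 0.1577]
tool_rot: [-3.141, 0.003, 1.965]
ft_force: [-0.7, -4.2, 5.3]
opening: 0.0494
grasp_force: 54.7
```

```bash
python3 st.py
```

```text
{'time': 20.333, 'tool_rot': [-3.141, 0.003, 1.965], 'q': [-0.117, 0.085, -0.03, 1.455, -0.003, 1.059], 'effort': [1.814, -32.44, 29.473, -0.19, 1.135, -0.157], 'wrist_torque': [-0.787, 0.218, 0.194], 'ft_force': [-0.669, -4.244, 5.339], 'opening': 0.049}
```

{"api": "play_rows", "payload": {"series": [[[0,0,0,0.05],[0,0,0,0.05],[0,0,0,0.05]]]}}

```text
time: 20.58
tool_pos: [0.5406, 0.0027, 0.1578]
tool_rot: [3.141, 0.003, 1.816]
ft_force: [-0.7, -4.4, 5.4]
opening: 0.0494
grasp_force: 54.7
```

```bash
python3 st.py
```

```text
{'time': 20.583, 'tool_rot': [3.141, 0.003, 1.816], 'q': [-0.117, 0.085, -0.03, 1.455, -0.003, 1.209], 'effort': [1.856, -32.277, 29.456, -0.324, 1.203, -0.079], 'wrist_torque': [-0.79, 0.25, 0.327], 'ft_force': [-0.672, -4.395, 5.438], 'opening': 0.049}
```

{"api": "play_rows", "payload": {"series": [[[0,0,0,0.05],[0,0,0,0.05]]]}}

```text
time: 20.75
tool_pos: [0.5405, 0.0026, 0.1579]
tool_rot: [3.141, 0.003, 1.716]
ft_force: [-2.6, -3.9, 6.0]
opening: 0.0489
grasp_force: 54.7
```

```bash
python3 st.py
```

```text
{'time': 20.75, 'tool_rot': [3.141, 0.003, 1.716], 'q': [-0.117, 0.085, -0.03, 1.455, -0.003, 1.308], 'effort': [1.872, -32.15, 29.434, -0.424, 1.239, -0.033], 'wrist_torque': [-0.847, 0.301, 0.373], 'ft_force': [-2.574, -3.91, 5.976], 'opening': 0.049}
```

{"api": "play_rows", "payload": {"series": [[[0,0,0,0.05],[0,0,0,0.05]]]}}

```text
time: 20.92
tool_pos: [0.5405, 0.0026, 0.1579]
tool_rot: [3.141, 0.003, 1.616]
ft_force: [-1.0, -3.9, 6.4]
opening: 0.0496
grasp_force: 55.2
```

```bash
python3 st.py
```

```text
{'time': 20.917, 'tool_rot': [3.141, 0.003, 1.616], 'q': [-0.117, 0.085, -0.03, 1.455, -0.003, 1.408], 'effort': [1.979, -32.268, 29.508, -0.531, 1.312, -0.027], 'wrist_torque': [-0.815, 0.433, 0.371], 'ft_force': [-0.982, -3.932, 6.375], 'opening': 0.05}
```

{"api": "play_rows", "payload": {"series": [[[0,0,0,0.05],[0,0,0,0.05]]]}}

```text
time: 21.08
tool_pos: [0.5403, 0.0026, 0.1579]
tool_rot: [3.141, 0.003, 1.516]
ft_force: [-1.9, -4.7, 6.4]
opening: 0.0497
grasp_force: 55.3
```

```bash
python3 st.py
```

```text
{'time': 21.083, 'tool_rot': [3.141, 0.003, 1.516], 'q': [-0.117, 0.084, -0.03, 1.455, -0.003, 1.508], 'effort': [1.737, -31.913, 29.583, -0.641, 1.241, -0.01], 'wrist_torque': [-0.916, 0.363, 0.441], 'ft_force': [-1.888, -4.69, 6.444], 'opening': 0.05}
```

{"api": "play_rows", "payload": {"series": [[[0,0,0,0.05],[0,0,0,0.05]]]}}

```text
time: 21.25
tool_pos: [0.5403, 0.0027, 0.1579]
tool_rot: [3.141, 0.003, 1.415]
ft_force: [-1.8, -4.3, 6.7]
opening: 0.0494
grasp_force: 55.2
```

```bash
python3 st.py
```

```text
{'time': 21.25, 'tool_rot': [3.141, 0.003, 1.415], 'q': [-0.117, 0.084, -0.03, 1.456, -0.003, 1.609], 'effort': [1.895, -31.964, 29.535, -0.687, 1.229, -0.139], 'wrist_torque': [-0.794, 0.468, 0.259], 'ft_force': [-1.792, -4.31, 6.746], 'opening': 0.049}
```

The first click shows as a torque drop from 0.44 to 0.26 N m. I'll continue to a second one for margin.

{"api": "play_rows", "payload": {"series": [[[0,0,0,0.05],[0,0,0,0.05],[0,0,0,0.05],[0,0,0,0.05],[0,0,0,0.05],[0,0,0,0.05]]]}}

```text
time: 21.75
tool_pos: [0.54, 0.0028, 0.1578]
tool_rot: [3.14, 0.003, 1.116]
ft_force: [-1.3, -3.0, 6.3]
opening: 0.0492
grasp_force: 55.3
```

```bash
python3 st.py
```

```text
{'time': 21.75, 'tool_rot': [3.14, 0.003, 1.116], 'q': [-0.117, 0.084, -0.03, 1.456, -0.003, 1.908], 'effort': [1.644, -31.772, 29.751, -1.304, 1.03, -0.119], 'wrist_torque': [-0.687, 0.252, 0.245], 'ft_force': [-1.265, -2.957, 6.251], 'opening': 0.049}
```

{"api": "play_rows", "payload": {"series": [[[0,0,0,0.05],[0,0,0,0.05]]]}}

```text
time: 21.92
tool_pos: [0.54, 0.0027, 0.1579]
tool_rot: [3.14, 0.003, 1.016]
ft_force: [-2.5, -3.9, 7.0]
opening: 0.049
grasp_force: 55.5
```

```bash
python3 st.py
```

```text
{'time': 21.917, 'tool_rot': [3.14, 0.003, 1.016], 'q': [-0.117, 0.084, -0.03, 1.456, -0.003, 2.008], 'effort': [1.619, -31.556, 29.653, -1.066, 1.133, -0.016], 'wrist_torque': [-0.835, 0.544, 0.435], 'ft_force': [-2.475, -3.863, 7.028], 'opening': 0.049}
```

{"api": "play_rows", "payload": {"series": [[[0,0,0,0.05],[0,0,0,0.05],[0,0,0,0.03]]]}}

```text
time: 22.17
tool_pos: [0.5399, 0.0029, 0.1579]
tool_rot: [3.14, 0.003, 0.886]
ft_force: [-2.9, -4.1, 6.6]
opening: 0.0489
grasp_force: 55.4
```

```bash
python3 st.py
```

```text
{'time': 22.167, 'tool_rot': [3.14, 0.003, 0.886], 'q': [-0.117, 0.084, -0.03, 1.456, -0.003, 2.138], 'effort': [1.69, -31.794, 29.723, -1.035, 1.16, 0.107], 'wrist_torque': [-0.768, 0.636, 0.249], 'ft_force': [-2.943, -4.073, 6.602], 'opening': 0.049}
```

Second click confirmed. I'll let go and rise straight up.

{"api": "play_rows", "payload": {"series": [[[0,0,0,0],[0,0,0,0],[0,0,0,0],[0,0,0,0],[0,0,0,0],[0,0,-8,0],[0,0,-15,0],[0,0,-25,0],[0,0,-25,0],[0,0,-25,0],[0,0,-15,0],[0,0,0,0]]], "fingers": -1}}

```text
time: 23.17
tool_pos: [0.5423, 0.0039, 0.2751]
tool_rot: [3.134, -0.005, 0.888]
ft_force: [0.8, -0.4, 0.2]
opening: 0.0853
grasp_force: 0.0
```

Run:
```python
from h import *
S=cam("scene"); D=cam("side"); W=cam("wrist")
o=np.zeros((400,800,3),np.uint8); o[:,:400]=cv2.resize(S["color"][180:300,250:370],(400,400),interpolation=cv2.INTER_CUBIC); o[:,400:]=cv2.resize(W["color"][:,80:560],(400,400))
cv2.imwrite("pics/g7.png",o); s=env.get_state(); print(s["time"],s["tool_pos"].round(4),s["ft_force"].round(1))
```

```text
23.3167 [0.5403 0.0041 0.2692] [ 0.3 -0.2  0.4]
```

View pics/g7.png

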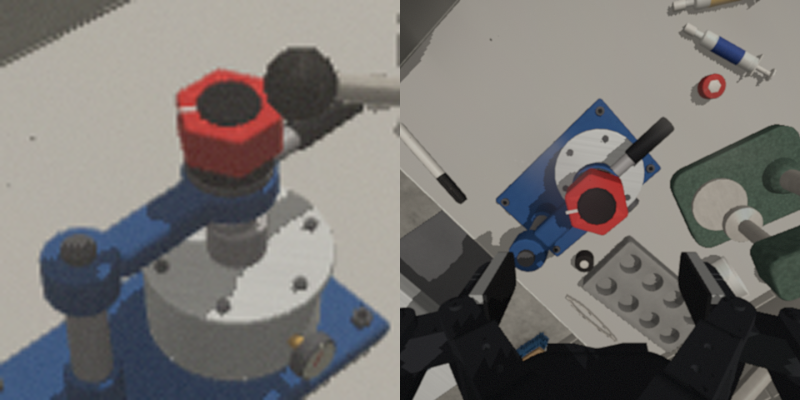

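The picture shows the lid home and level, the arm over it, the foot down on the boss and the gripper clear. I'll hand it in.

```bash
python3 -c "
from cell import env
print(env.hand_in())"
```

```text
the job is handed in; nothing more can be done
None
```

I handed the job in at about 23 s: the lid is home on the pot, the arm is against its stop, and the knob was stopped after two clicks (felt as torque drops) and let go; the hand-in returned no verdict.

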